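# Upend the stain bottle and start the mixer

### The job

The wood stain in the tall narrow bottle on the wooden riser has settled: pick the closed bottle up, turn it upside down so that its cap points steeply downward, and keep it so for a good two seconds. Then set it gently upright on the round rubber pad of the mixer, wholly on the pad, let go, and after that slide the mixer's black speed grip along its track until the middle of the grip is level with the small brass pointer beside the track. Leave the squat jar on the riser where it stands.

Things in the scene. Friction and masses are not known exactly. Their poses are not given: they have to be found in the camera images.
- bottle: Tall narrow closed amber-glass bottle with paper label, 170 mm high, about 0.3 kg. Round body 54 mm in diameter from the underside to 105 mm up, then a shoulder and a 22 mm neck with a fixed black cap (26 mm across, top 16 mm). Origin: centre of the underside; z points to the cap. Stands on the riser 160 mm beside the jar, on either side of it.
- jar: Squat closed jar of the same glass, 64 mm in diameter, 85 mm high, black lid; origin at the centre of its underside, z up. To be left alone.
- riser: Fixed wooden riser (low step) on the bench, 130 mm deep (x) by 290 mm wide (y), top board 80 mm above the bench. Origin: centre of its footprint at bench height; z up. A small loose wood offcut, 14 mm high, lies on it between bottle and jar.
- mixer: Fixed grey mixer base, a flat box 190 mm (x) by 300 mm (y), deck 40 mm above the bench. Origin: centre of its footprint at bench height; z up. The round pad is at y = +85 mm of its frame, the grip's track runs along its x at y = -80 mm (track housing 150 by 40 mm, 14 mm above the deck).
- pad (a point): Centre of the top of the round black rubber pad on the mixer, 92 mm in diameter, flat, 44 mm above the bench (4 mm above the deck); axes as the mixer's.
- fader (a joint): Position of the speed grip along its track in m: 0 at the end nearer the robot, 0.10 at the far end, growing along the mixer's +x. It moves with about 1.5 N and stays where it is left. It starts in the nearer part.
- fader_top (a point): Centre of the top face of the speed grip, a black upright block 20 mm along the track, 28 mm across it and 40 mm high; its top is 94.5 mm above the bench.
- pointer: Small fixed brass pointer on the mixer deck on the pad's side of the track: a block 18 mm square and 11 mm high with a nose 4 mm thick pointing squarely at the track from its middle. Origin: underside, 34 mm from the track's centre line; x is along the track (as the mixer's x). The grip must end with its middle at the pointer's place along the track.
Mind the look-alikes: they are no part of the job. Leave any turquoise look-alike of the bottle alone.

How it is judged (in metres and radians):
On the way, in this order (a step that is already met when the one before it is completed fails the run):
1. the bottle is held upside down, cap pointing steeply downward, for 1.5 s (angle between bottle's own z axis and vertical above 2.4 rad), for 1.5 s.
2. the bottle stands upright on the pad, let go, while the grip is not yet at the pointer (angle between bottle's own z axis and vertical below 0.1 rad and distance between bottle and pad below 0.02 m and contact force between bottle and the fingers below 0.1 N and linear speed of bottle below 0.03 m/s), for 0.2 s.
3. the grip's middle is level with the pointer within 6 mm (x of fader_top in the frame of pointer between -0.006 and 0.006 m), for 0.2 s.
At the end, for the whole second after the job is handed in: The bottle stands upright (within 0.1 rad) and at rest on the mixer's pad, centre within 20 mm of the pad's centre; the grip is at rest with its middle within 6 mm of the pointer along the track; the jar stands upright within 25 mm of where it was (all of step 3 and angle between each of bottle, jar's own z axis and vertical below 0.1 rad and distance between bottle and pad below 0.02 m and linear speed of bottle below 0.03 m/s and velocity of joint fader between -0.01 and 0.01 m/s and distance of jar from where it was at the start of the episode below 0.025 m); the robot touches nothing.
It fails at once if the bottle is banged down on the mixer or pressed hard on it (over 45 N) (contact force between bottle and mixer above 45 N).
It fails at once if the jar is knocked over or pushed away (tilted over 0.3 rad or moved over 40 mm) (angle between jar's own z axis and vertical above 0.3 rad or distance of jar from where it was at the start of the episode above 0.04 m).
It also fails if it takes over 69 s, if anything falls off the work surface, if the arm or the gripper's body presses on something with over 40 N, if the wrist force passes 120 N, or if a joint passes its speed limit or range.

### The arm

A 6-joint arm with a two-finger parallel gripper is mounted at the origin on the work surface. World frame = base frame: x ahead of the robot, y to its left, z up, the work surface at z = 0. Lengths are in m, angles in degrees, forces in N, time in s.
With the tool pointing down it reaches from about 0.4 to 0.825 m from the base axis. Payload 7 kg.
Tool frame: the origin (TCP) lies midway between the tips of the shut fingers; the grasp point (between the pads) lies 19 mm behind it; z points along the fingers, x is the direction in which the jaws open and shut, and the axes are right-handed (so a half turn about z gives the same grasp; the last joint's range is limited). The gripper opens to 88 mm and grips with 3 to 60 N. Pads are 19 mm wide; open, the fingers measure 130 mm over their backs; the gripper's body (78 mm by 193 mm) begins 47 mm behind the grasp point.
Start: joints at [92.195, 20.546, 0.682, 0, -70.136, -16.507], TCP at [0.167, 0.654, 0.227] pointing down, gripper open.
Joint ranges: [-176.03, 176.03], [-82.01, 121.73], [-58.28, 71.71], [-173.87, 95.51], [-174.79, -0.11], [-173.66, 173.66]. Speed limits (degrees/s): [136.94, 136.94, 172.46, 180, 180, 180].

### API

Orientations are given as [roll, pitch, yaw] about the fixed x, y, z axes, in that order (R = Rz(yaw) Ry(pitch) Rx(roll)).
In Python, from plant import * gives the robot as it stands. The module is installed in compiled form; this text tells all that it offers.
- The arm moves only by the shell command python3 -m pendant 'ROWS' [OPENING]. ROWS is JSON, a list that holds one entry, the list of rows, each a list of 6 numbers: the shift along the world's x, y, z in mm, then the turn, a rotation vector about the world's x, y, z in degrees. A call has 1 to 10 rows; each row is the pose to reach, as a shift and turn from the pose commanded when the call began; what a row does not reach only later rows make up. A row lasts 1/8 s, in which the tool goes at most 62.5 mm and 10.7 degrees, less where a joint would pass 70% of its speed; a pose out of reach is approached as far as the arm can. A call with a gripper value outside its range is refused whole. OPENING is the closure, from -1 (fully open) to 1 (shut), set as the call begins (- or left out, the last holds). The fingers move at their own pace and stop on an object; the grip force is fixed at half the most. Time passes only in rows, so rows that repeat a pose let the fingers close. It gives the time, the measured TCP pose, the force and the opening at its end, in the units of the state.
- get_obs(): the state, without advancing time (a new reading comes with each control period).
- snapshot(name): name is "scene" or "top"; returns a dict with "pixels" (384x512x3 uint8, red, green, blue), "depth" (384x512 float32, m along the optical axis (not along the pixel's ray), 0 where there is no reading), "fx", "fy", "cx", "cy" (pixels), "dist" ([k1, k2, p1, p2, k3] as OpenCV has them; the pictures are not rectified), "pose" (4x4, takes a point from camera to world coordinates). Camera axes: x right, y down, z forward; pixel columns grow to the right and rows downward; lengths in m; the calibration is good to about 2 mm. A picture is of the moment at which its call begins.
- close_job(): hands the job in, once; it reports no verdict.
The state is a dict: "clock": time; "joint_pos": joint angles; "qvel": joint speeds; "tau": joint torques, N m; "tool_pos": TCP position; "orientation": TCP orientation; "force": force on the tool from outside, world axes, zero at the start; "moment": the same for the moment, N m; "opening": finger opening in m.
Only numpy, scipy, OpenCV 4.12 (cv2) and the standard library are available. Lean on these libraries where they do the work, as an engineer would, in place of code of your own. Each camera call takes 0.05 s, during which the arm holds its last target. There are 200 camera calls.

## Working session

There is one attempt and no reset: what is moved stays moved. The work goes in short steps, Python scripts to look and compute and a shell command to move; the robot and the scene stay as the last step left them, time stands still between calls to the robot, and variables do not carry over. Pictures are saved under pics/ and viewed, about 8 in all and at most 12, crops included, and the job is handed in when it is done.

```bash
mkdir -p pics; cat > h.py <<'E'
from plant import *
import numpy as np, cv2
def snap(n,f=None):
    s=snapshot(n)
    if f: cv2.imwrite('pics/'+f,s['pixels'][:,:,::-1])
    np.savez(''+n+'.npz',**{k:np.array(v) for k,v in s.items()})
    return s
def load(n): return dict(np.load(''+n+'.npz'))
def ray(s,uv):
    K=np.array([[s['fx'],0,s['cx']],[0,s['fy'],s['cy']],[0,0,1]],float)
    p=cv2.undistortPoints(np.array(uv,float).reshape(-1,1,2),K,np.array(s['dist'],float)).reshape(-1,2)
    d=np.c_[p,np.ones(len(p))]; P=np.array(s['pose']); return P[:3,3],d@P[:3,:3].T
def plane(s,uv,z):
    o,d=ray(s,uv); return o+d*((z-o[2])/d[:,2])[:,None]
def cloud(s):
    h,w=s['depth'].shape; v,u=np.mgrid[:h,:w]
    o,d=ray(s,np.c_[u.ravel(),v.ravel()]); return (o+d*s['depth'].reshape(-1,1)).reshape(h,w,3)
E
python3 - <<'E'
from h import *
for n in('scene','top'):
    s=snap(n,n+'1.png'); print(n,np.round(s['pose'],3).tolist(),s['fx'],s['dist'])
print(get_obs())
E
```

```text
scene [[0.864, 0.285, -0.414, 0.973], [0.502, -0.529, 0.684, -0.626], [-0.024, -0.799, -0.601, 0.672], [0.0, 0.0, 0.0, 1.0]] 433.8919549974563 [0.00395345 0.         0.         0.         0.        ]
top [[0.018, -0.998, 0.062, 0.466], [-1.0, -0.018, -0.003, 0.051], [0.004, -0.062, -0.998, 1.262], [0.0, 0.0, 0.0, 1.0]] 497.6426638403262 [-0.01507732  0.          0.          0.          0.        ]
{'clock': 0.1, 'joint_pos': array([ 9.21946963e+01,  2.05890512e+01,  6.39610355e-01, -1.76976221e-02,
       -7.01341481e+01, -1.65061401e+01]), 'qvel': array([-0.0494199 , -0.1109459 ,  0.1576334 ,  0.01810482,  0.0093875 ,
        0.02133502]), 'tau': array([-1.18311578e-03, -5.84163415e+01,  2.93753314e+01,  7.01555327e+00,
        1.01800580e-02, -5.05971423e-05]), 'tool_pos': array([0.16678131, 0.65363624, 0.22570153]), 'orientation': array([-1.79992201e+02, -8.48715920e-02, -1.04317476e+02]), 'force': array([-0.9726318 ,  0.28429166, -0.1069889 ]), 'moment': array([-0.0102106 ,  0.06381795, -0.00724075]), 'opening': 0.08777930063321725}
```

View pics/scene1.png

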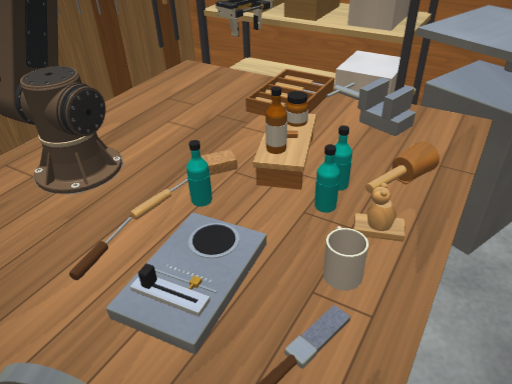

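View pics/top1.png

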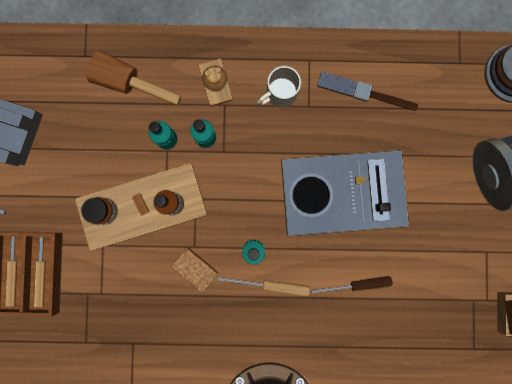

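The scene view shows the amber bottle at (275,125), with the jar behind it at (297,107). The mixer is at (190,275), with its grip at (148,276) and pointer at (195,282). In the top view the bottle is near (165,201), the jar (97,210), the pad (311,195), the grip (383,208) and the pointer (360,180). The turquoise bottles are at (162,135), (203,132) and (253,252).

```bash
python3 - <<'E'
from h import *
s=load('top'); C=cloud(s); px=s['pixels']
hsv=cv2.cvtColor(px,cv2.COLOR_RGB2HSV)
def comp(m,box,z,name):
    u0,v0,u1,v1=box; mm=np.zeros(m.shape,np.uint8); mm[v0:v1,u0:u1]=m[v0:v1,u0:u1]
    cs,_=cv2.findContours(mm,cv2.RETR_EXTERNAL,cv2.CHAIN_APPROX_NONE); c=max(cs,key=cv2.contourArea)
    (cx,cy),r=cv2.minEnclosingCircle(c); rr=cv2.minAreaRect(c)
    M=cv2.moments(c); g=(M['m10']/M['m00'],M['m01']/M['m00'])
    print(name,'circ',np.round((cx,cy,r),1),'cent',np.round(g,1),'world',np.round(plane(s,[g,(cx,cy)],z),4).tolist(),'area',M['m00'])
    return rr
Z=C[:,:,2]
comp((Z>.235).astype(np.uint8),(140,180,200,225),.25,'cap(depth)')
comp(((Z>.15)&(Z<.18)).astype(np.uint8),(75,190,125,230),.165,'jar(depth)')
dark=(px.max(2)<45).astype(np.uint8)
comp(dark,(140,185,190,215),.25,'cap dark'); comp(dark,(75,190,125,230),.165,'jar dark')
comp(dark,(287,170,338,220),.044,'pad')
comp((Z>.08).astype(np.uint8),(370,150,400,225),.0945,'grip(depth)')
brass=((hsv[...,0]>12)&(hsv[...,0]<32)&(hsv[...,1]>130)&(px[...,0]>100)).astype(np.uint8)
comp(brass,(348,165,370,195),.051,'brass')
m=((Z>.03)&(Z<.06)).astype(np.uint8)
rr=comp(m,(270,140,420,245),.04,'mixer'); 
b=plane(s,cv2.boxPoints(rr),.04); print(b.round(4).tolist())
rr=comp(((Z>.07)&(Z<.10)).astype(np.uint8),(60,150,220,260),.08,'riser')
b=plane(s,cv2.boxPoints(rr),.08); print(b.round(4).tolist())
# turquoise positions
t=((hsv[...,0]>75)&(hsv[...,0]<100)&(hsv[...,1]>120))
n,l,st,ce=cv2.connectedComponentsWithStats(t.astype(np.uint8))
for i in range(1,n):
    if st[i,4]>100: print('turq',ce[i],plane(s,[ce[i]],.08).round(3),Z[l==i].max().round(3))
im=px[140:250,280:412,::-1]; cv2.imwrite('pics/mix1.png',cv2.resize(im,None,fx=5,fy=5,interpolation=cv2.INTER_CUBIC))
E
```

```text
cap(depth) circ [159.8 201.    6.5] cent [159.9 200.7] world [[0.5052, 0.2379, 0.25], [0.5047, 0.2381, 0.25]] area 111.5
jar(depth) circ [ 94.2 210.4  13. ] cent [ 94.1 210.4] world [[0.4846, 0.3982, 0.165], [0.4846, 0.398, 0.165]] area 485.5
cap dark circ [163.  201.    5.1] cent [165.5 201.9] world [[0.503, 0.2265, 0.25], [0.5048, 0.2316, 0.25]] area 12.0
jar dark circ [ 94.5 210.   12.9] cent [ 94.6 210.1] world [[0.4852, 0.3971, 0.165], [0.4855, 0.3973, 0.165]] area 467.0
pad circ [310.9 194.8  18.2] cent [310.8 194.6] world [[0.5349, -0.0934, 0.044], [0.5345, -0.0936, 0.044]] area 971.5
grip(depth) circ [383.5 207.5   7.1] cent [383.9 207.1] world [[0.5058, -0.2597, 0.0945], [0.5048, -0.2587, 0.0945]] area 87.0
brass circ [361.2 179.5   5.8] cent [359.1 179.5] world [[0.5737, -0.2102, 0.051], [0.5738, -0.2155, 0.051]] area 30.5
mixer circ [344.5 193.   71.1] cent [344.4 192.9] world [[0.5409, -0.1765, 0.04], [0.5407, -0.1768, 0.04]] area 9117.5
[[0.6216, -0.0188, 0.04], [0.651, -0.32, 0.04], [0.4601, -0.3348, 0.04], [0.4316, -0.0364, 0.04]]
riser circ [140.5 207.   66.3] cent [140.5 206.6] world [[0.497, 0.3151, 0.08], [0.4962, 0.3151, 0.08]] area 6473.5
[[0.5134, 0.474, 0.08], [0.6042, 0.1987, 0.08], [0.48, 0.1573, 0.08], [0.3903, 0.431, 0.08]]
turq [163.85497835 136.05627706] [[0.667 0.265 0.08 ]] 0.171
turq [203.9513382  134.71289538] [[0.672 0.169 0.08 ]] 1.262
turq [253.15141956 250.81072555] [[0.397 0.046 0.08 ]] 1.262
```

View pics/mix1.png

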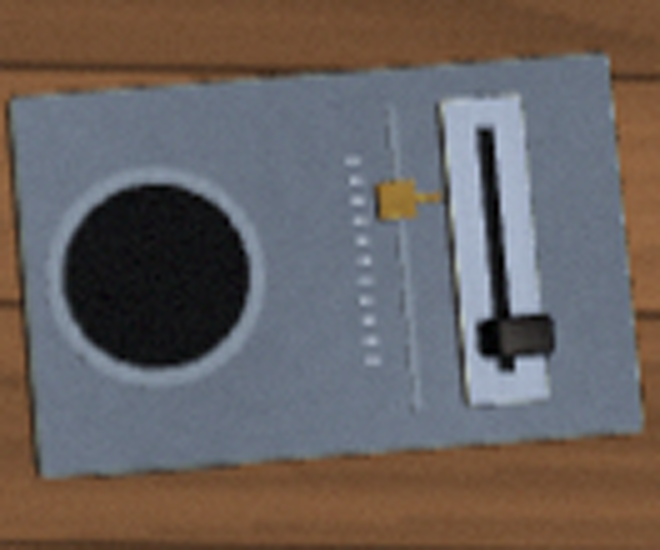

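The grip sits at about (0.505,-0.259) and the pointer at about (0.574,-0.215). The picture agrees: grip near (522,337), pointer nose near (425,198) in the crop. I'll lift the arm now and log joints and poses so I can work out its kinematics for planning the side grasp.

```bash
cat > log.py <<'E'
from plant import *
import json
o=get_obs(); open('log.jsonl','a').write(json.dumps([o['joint_pos'].tolist(),o['tool_pos'].tolist(),o['orientation'].tolist()])+'\n')
print(o['clock'],o['joint_pos'].round(1),o['tool_pos'].round(4),o['orientation'].round(1))
E
python3 log.py
python3 -m pendant '[[[0,-10,60,0,0,0],[0,-30,120,0,0,0],[0,-60,180,0,0,0],[0,-60,180,0,0,0]]]'; python3 log.py
python3 -m pendant '[[[50,0,0,10,0,0],[100,0,0,20,0,0],[100,0,0,30,0,0],[100,0,0,30,0,0]]]'; python3 log.py
python3 -m pendant '[[[40,-40,0,0,10,0],[40,-90,0,0,20,0],[40,-130,0,0,30,0],[40,-130,0,0,30,0]]]'; python3 log.py
python3 -m pendant '[[[0,0,-30,0,0,10],[0,0,-60,0,0,20],[0,0,-60,0,0,30],[0,0,-60,0,0,30]]]'; python3 log.py
```

```text
0.1 [ 92.2  20.6   0.6  -0.  -70.1 -16.5] [0.1668 0.6536 0.2257] [-1.800e+02 -1.000e-01 -1.043e+02]
clock: 0.6
tool_pos: [0.1675, 0.5939, 0.4127]
orientation: [179.9, 0.5, -104.3]
force: [0.3, 0.1, -0.5]
opening: 0.0875
0.6 [ 92.4  11.4  11.7   0.1 -89.7 -16.7] [0.1675 0.5939 0.4127] [ 179.9    0.5 -104.3]
clock: 1.1
tool_pos: [0.2674, 0.5906, 0.4053]
orientation: [171.8, 29.0, -106.6]
force: [0.5, 0.4, 0.8]
opening: 0.0879
1.1 [ 79.6  -1.5  -7.3  -6.3 -54.8  -1.8] [0.2674 0.5906 0.4053] [ 171.8   29.  -106.6]
clock: 1.6
tool_pos: [0.3113, 0.4613, 0.4045]
orientation: [141.6, 16.8, -119.0]
force: [0.5, 1.8, 0.2]
opening: 0.0876
1.6 [ 45.1   5.8   7.9 -41.3 -88.9  21.5] [0.3113 0.4613 0.4045] [ 141.6   16.8 -119. ]
clock: 2.1
tool_pos: [0.3064, 0.4661, 0.3437]
orientation: [141.6, 17.0, -88.3]
force: [-0.6, 1.0, -0.1]
opening: 0.0875
2.1 [  48.4   18.7   16.   -38.7 -102.9   45.6] [0.3064 0.4661 0.3437] [141.6  17.  -88.3]
```

```bash
cat > kin.py <<'E'
import json,numpy as np
from scipy.spatial.transform import Rotation as R
from scipy.optimize import least_squares
def chain(q,s=(1,1)):
    e=lambda a,x:R.from_euler(a,x,degrees=True)
    R1=e('z',q[0]);R2=R1*e('y',q[1]);R3=R2*e('y',-q[2]);R4=R3*e('x',s[0]*q[3]);R5=R4*e('y',-q[4]);R6=R5*e('x',s[1]*q[5])
    return R1,R2,R3,R4,R5,R6
def data():
    D=[json.loads(l) for l in open('log.jsonl')]
    return [(np.array(a),np.array(b),R.from_euler('xyz',c,degrees=True)) for a,b,c in D]
def fit(s):
    D=data()
    Cs=R.concatenate([chain(q,s)[5].inv()*r for q,p,r in D]); C=Cs.mean()
    err=np.degrees((C.inv()*Cs).magnitude())
    A=[];b=[]
    for q,p,r in D:
        c=chain(q,s); m=[x.as_matrix() for x in c]
        # unknowns: o1x,o1y,o1z | o2x,o2z | o3x,o3z | o5(tool x in R5 frame) o6 y,z
        A.append(np.c_[m[0],m[1][:,[0,2]],m[2][:,[0,2]],m[4][:,:1],m[5][:,1:]]); b.append(p)
    A=np.vstack(A);b=np.hstack(b); lam=1e-4
    x=np.linalg.solve(A.T@A+lam**2*np.eye(A.shape[1]),A.T@b)
    return C,x,err,np.abs(A@x-b).max()
def fk(q,C,x,s):
    c=chain(q,s); m=[k.as_matrix() for k in c]
    return np.c_[m[0],m[1][:,[0,2]],m[2][:,[0,2]],m[4][:,:1],m[5][:,1:]]@x, c[5]*C
E
python3 - <<'E'
from kin import *
for s in [(1,1),(1,-1),(-1,1),(-1,-1)]:
    C,x,e,m=fit(s); print(s,e.round(1),m,x.round(3),C.as_matrix().round(2).tolist())
E
```

```text
(1, 1) [ 45.1  45.5  23.5  62.4 107.3] 0.02556340499818699 [-0.022 -0.114  0.191  0.339 -0.795  0.398  0.665 -0.41  -0.083  0.016] [[-0.0, -0.52, 0.85], [0.0, 0.85, 0.52], [-1.0, 0.0, 0.0]]
(1, -1) [31.2 31.3 24.7 52.1 48.5] 0.05091586966757827 [-0.111 -0.211  0.159  0.382 -0.926  0.486  0.84  -0.446  0.024 -0.023] [[0.27, -0.44, 0.86], [0.04, 0.89, 0.45], [-0.96, -0.09, 0.26]]
(-1, 1) [41.8 42.2 12.4 34.2 82.5] 0.059377759750256665 [ 0.085 -0.109  0.241  0.131  0.668  0.263 -0.15   0.369 -0.074 -0.007] [[0.0, -0.0, 1.0], [-0.15, 0.99, 0.0], [-0.99, -0.15, 0.0]]
(-1, -1) [0. 0. 0. 0. 0.] 0.05578173017434329 [ 0.111 -0.119  0.126  0.105  0.569  0.245  0.086  0.393 -0.072 -0.008] [[0.0, -0.0, 1.0], [0.0, 1.0, 0.0], [-1.0, 0.0, 0.0]]
```

```bash
sed -i 's/m\[4\]\[:,:1\],m\[5\]\[:,1:\]/m[3][:,1:],m[4][:,[0,2]],m[5][:,1:]/' kin.py
python3 -m pendant '[[[0,0,0,-9,0,0],[0,0,0,-18,0,0],[0,0,0,-27,0,0],[0,0,0,-27,0,0]]]'; python3 log.py
python3 -m pendant '[[[0,-60,0,9,0,0],[0,-120,0,18,0,0],[0,-170,0,27,0,0],[0,-170,0,27,0,0]]]'; python3 log.py
python3 -m pendant '[[[0,-50,40,0,0,10],[0,-100,40,0,0,20],[0,-100,40,0,0,30],[0,-100,40,0,0,30]]]'; python3 log.py
python3 - <<'E'
from kin import *
C,x,e,m=fit((-1,-1)); print(m,x.round(3),e.round(2))
E
```

```text
clock: 2.6
tool_pos: [0.3054, 0.466, 0.3448]
orientation: [141.0, -10.0, -88.5]
force: [-0.2, 0.1, -0.4]
opening: 0.0876
2.6 [  56.8   26.9   26.2  -29.7 -117.3   24. ] [0.3054 0.466  0.3448] [141.  -10.  -88.5]
clock: 3.1
tool_pos: [0.3073, 0.2898, 0.3484]
orientation: [142.1, 17.5, -88.9]
force: [0.5, 1.5, -0.2]
opening: 0.0875
3.1 [  36.5   10.3    4.3  -34.9 -106.5   57.4] [0.3073 0.2898 0.3484] [142.1  17.5 -88.9]
clock: 3.6
tool_pos: [0.3064, 0.1951, 0.3863]
orientation: [141.8, 17.2, -58.4]
force: [0.5, 1.0, -0.4]
opening: 0.0876
3.6 [  40.9   11.7    6.   -22.3 -119.7   81.8] [0.3064 0.1951 0.3863] [141.8  17.2 -58.4]
1.822730122391647e-08 [ 0.    -0.     0.199  0.     0.602  0.464  0.    -0.192 -0.     0.378
 -0.     0.     0.   ] [0. 0. 0. 0. 0. 0. 0. 0.]
```

```bash
cat > ik.py <<'E'
from kin import *
C,x,_,_=fit((-1,-1)); S=(-1,-1)
LO=np.array([-176.03,-82.01,-58.28,-173.87,-174.79,-173.66])+2; HI=np.array([176.03,121.73,71.71,95.51,-0.11,173.66])-2
def FK(q): return fk(q,C,x,S)
def solve(p,Rt,q0s):
    best=None
    for q0 in q0s:
        f=lambda q:(lambda a:np.r_[(a[0]-p)*10,(a[1].inv()*Rt).as_rotvec()])(FK(q))
        r=least_squares(f,np.clip(q0,LO+.1,HI-.1),bounds=(LO,HI),x_scale=50,max_nfev=60)
        if r.cost<1e-6: return r.x
    return None
def Rtool(phi,th,sgn=1): # dir yaw phi, down th, jaws horizontal
    p,t=np.radians([phi,th]); z=np.array([np.cos(p)*np.cos(t),np.sin(p)*np.cos(t),-np.sin(t)])
    xx=sgn*np.array([-np.sin(p),np.cos(p),0]); return R.from_matrix(np.c_[xx,np.cross(z,xx),z])
def wrist(q):
    c=chain(q,S); e=c[1].apply([0,0,.602])+[0,0,.199]; w=e+c[2].apply([.464,0,0]); w2=w+c[3].apply([0,-.192,0]); return e,w,w2
E
cat > t.py <<'E'
from ik import *
np.set_printoptions(linewidth=200,suppress=True)
q0=data()[-1][0]; seeds=[q0,np.array([20,10,10,-90,-90,90]),np.array([40,30,0,60,-90,0]),np.array([0,10,0,-150,-60,0])]
B=np.array([.505,.238,.155]); P=np.array([.5345,-.0935,.119])
for th in (30,):
  for phi in range(-180,180,30):
    for sg in (1,-1):
      Rg=Rtool(phi,th,sg); z=Rg.as_matrix()[:,2]
      qg=solve(B+.019*z,Rg,seeds)
      if qg is None: continue
      _,w,w2=wrist(qg)
      print(phi,sg,'grasp',qg.round(0),'wr z',w[2].round(2),w2.round(2))
E
python3 t.py
```

```text
-180 1 grasp [  28.   48.   24.  -28. -120.   61.] wr z 0.42 [0.82 0.24 0.33]
-180 -1 grasp [  28.   48.   24.  -28. -120. -119.] wr z 0.42 [0.82 0.24 0.33]
-150 1 grasp [  40.   50.   20.  -10. -120.   80.] wr z 0.36 [0.77 0.39 0.33]
-150 -1 grasp [  40.   50.   20.  -10. -120. -100.] wr z 0.36 [0.77 0.39 0.33]
-120 1 grasp [  51.   47.    7.    9. -109.   98.] wr z 0.31 [0.66 0.51 0.33]
-120 -1 grasp [  51.   47.    7.    9. -109.  -82.] wr z 0.31 [0.66 0.51 0.33]
-90 1 grasp [ 61.  40. -14.  25. -93. 107.] wr z 0.29 [0.51 0.55 0.33]
-90 -1 grasp [ 61.  40. -14.  25. -93. -73.] wr z 0.29 [0.51 0.55 0.33]
-60 1 grasp [ 68.  31. -38.  45. -74. 107.] wr z 0.29 [0.35 0.51 0.33]
-60 -1 grasp [ 68.  31. -38.  45. -74. -73.] wr z 0.29 [0.35 0.51 0.33]
30 1 grasp [  -1.    6.  -44. -118.  -31.   48.] wr z 0.45 [0.24 0.08 0.33]
30 -1 grasp [  -1.    6.  -44. -118.  -31. -132.] wr z 0.45 [0.24 0.08 0.33]
60 1 grasp [ -1.  13. -29. -83. -50.  31.] wr z 0.48 [ 0.35 -0.03  0.33]
60 -1 grasp [  -1.   13.  -29.  -83.  -50. -149.] wr z 0.48 [ 0.35 -0.03  0.33]
90 1 grasp [  1.  23. -14. -66. -72.  33.] wr z 0.47 [ 0.51 -0.07  0.33]
90 -1 grasp [   1.   23.  -14.  -66.  -72. -147.] wr z 0.47 [ 0.51 -0.07  0.33]
120 1 grasp [  7.  33.   3. -53. -92.  37.] wr z 0.47 [ 0.66 -0.03  0.33]
120 -1 grasp [   7.   33.    3.  -53.  -92. -143.] wr z 0.47 [ 0.66 -0.03  0.33]
150 1 grasp [  17.   42.   17.  -42. -109.   46.] wr z 0.45 [0.77 0.08 0.33]
150 -1 grasp [  17.   42.   17.  -42. -109. -134.] wr z 0.45 [0.77 0.08 0.33]
```

```bash
cat > t2.py <<'E'
from ik import *
np.set_printoptions(linewidth=200,suppress=True)
sd=[np.array([1,23,-14,-66,-72,33.]),np.array([7,33,3,-53,-92,37.])]
P=np.array([.5345,-.0935,.119])
for phi in (-30,0,30,60,90,120):
  z=Rtool(phi,30).as_matrix()[:,2]; q=solve(P+.019*z,Rtool(phi,30),sd); print('place',phi,q if q is None else (q.round(0),wrist(q)[2].round(2)))
for pos in ([.45,.2,.45],[.5,.1,.45],[.5,.0,.4],[.5,.15,.5]):
  for phi in (30,60,90,120):
    for th in (0,-5):
      for a in (-180,-160,160): 
        Rt=Rtool(phi,th)*R.from_euler('z',a,degrees=True); q=solve(np.array(pos),Rt,[sd[0]+[0,0,0,0,0,a if a<0 else 140],*sd])
        if q is not None: print('inv',pos,phi,th,a,q.round(0))
E
python3 t2.py
```

```text
place -30 None
place 0 (array([ -43.,   13.,  -46., -116.,  -41.,   58.]), array([ 0.22, -0.09,  0.3 ]))
place 30 (array([-39.,  19., -29., -82., -55.,  40.]), array([ 0.27, -0.25,  0.3 ]))
place 60 (array([-34.,  28., -13., -64., -74.,  38.]), array([ 0.38, -0.36,  0.3 ]))
place 90 (array([-27.,  37.,   2., -51., -92.,  42.]), array([ 0.53, -0.4 ,  0.3 ]))
place 120 (array([ -17.,   44.,   15.,  -39., -108.,   51.]), array([ 0.69, -0.36,  0.3 ]))
inv [0.45, 0.2, 0.45] 30 0 -180 [ -12.  -31.  -41. -101.  -43. -165.]
inv [0.45, 0.2, 0.45] 30 0 160 [ -12.  -31.  -41. -101.  -43. -145.]
inv [0.45, 0.2, 0.45] 30 -5 -180 [ -24.  -27.  -45. -108.  -58. -155.]
inv [0.45, 0.2, 0.45] 30 -5 160 [ -24.  -27.  -45. -108.  -58. -135.]
inv [0.45, 0.2, 0.45] 60 0 -180 [ -27.   -7.  -28.  -91.  -87. -159.]
inv [0.45, 0.2, 0.45] 60 0 160 [ -27.   -7.  -28.  -91.  -87. -139.]
inv [0.45, 0.2, 0.45] 60 -5 -180 [ -29.   -3.  -31.  -95.  -91. -153.]
inv [0.45, 0.2, 0.45] 60 -5 160 [ -29.   -3.  -31.  -95.  -91. -133.]
inv [0.45, 0.2, 0.45] 90 0 -180 [ -19.   11.   -9.  -83. -108. -159.]
inv [0.45, 0.2, 0.
[... 3351 characters left out ...]
146.]
inv [0.5, 0.15, 0.5] 60 -5 -180 [ -32.   -2.  -21.  -94.  -93. -161.]
inv [0.5, 0.15, 0.5] 60 -5 160 [ -32.   -2.  -21.  -94.  -93. -141.]
inv [0.5, 0.15, 0.5] 90 0 -180 [ -23.   13.    1.  -85. -112. -167.]
inv [0.5, 0.15, 0.5] 90 0 160 [ -23.   13.    1.  -85. -112. -147.]
inv [0.5, 0.15, 0.5] 90 -5 -180 [ -24.   15.   -1.  -88. -114. -165.]
inv [0.5, 0.15, 0.5] 90 -5 160 [ -24.   15.   -1.  -88. -114. -145.]
inv [0.5, 0.15, 0.5] 120 0 -160 [ -13.   27.   21.  -85. -133.  168.]
inv [0.5, 0.15, 0.5] 120 0 160 [ -13.   27.   21.  -85. -133. -152.]
inv [0.5, 0.15, 0.5] 120 -5 -160 [ -14.   28.   19.  -88. -134.  168.]
inv [0.5, 0.15, 0.5] 120 -5 160 [ -14.   28.   19.  -88. -134. -152.]
```

```bash
cat > go.py <<'E'
import sys
from plant import *
from ik import *
# go.py x y z(grasp point) phi th roll back
gx,gy,gz,phi,th,roll,back=map(float,sys.argv[1:8])
o=get_obs(); Rt=Rtool(phi,th)*R.from_euler('z',roll,degrees=True); z=Rt.as_matrix()[:,2]
p=np.array([gx,gy,gz])+(.019-back)*z; R0=R.from_euler('xyz',o['orientation'],degrees=True)
q=solve(p,Rt,[o['joint_pos'],np.array([1,23,-14,-66,-72,33.])])
print('shift',((p-o['tool_pos'])*1000).round(1),'rotvec',np.degrees((Rt*R0.inv()).as_rotvec()).round(1),'q',q if q is None else q.round(0))
E
python3 go.py .505 .238 .155 90 30 0 .14; python3 go.py .505 .238 .30 90 30 0 .14
```

```text
shift [ 198.6  -61.9 -170.8] rotvec [  -5.1   32.6 -115.6] q [-10.  19.  -9. -59. -85.  29.]
shift [198.6 -61.9 -25.8] rotvec [  -5.1   32.6 -115.6] q [-10.  10.  -0. -59. -94.  14.]
```

```bash
python3 -m pendant '[[[20,-5,0,-0.4,2.7,-9.6],[40,-10,0,-0.8,5.4,-19.2],[60,-15,0,-1.3,8.2,-28.9],[80,-20,0,-1.7,10.9,-38.5],[100,-25,0,-2.1,13.6,-48.2],[120,-30,0,-2.5,16.3,-57.8],[120,-30,0,-2.5,16.3,-57.8]]]'
python3 -m pendant '[[[20,-5,0,-0.4,2.7,-9.6],[40,-10,0,-0.8,5.4,-19.2],[60,-15,-10,-1.3,8.2,-28.9],[80,-20,-20,-1.7,10.9,-38.5],[80,-30,-25,-2.1,13.6,-48.2],[80,-30,-25,-2.5,16.3,-57.8],[80,-30,-25,-2.5,16.3,-57.8]]]'
python3 go.py .505 .238 .155 90 30 0 .14; python3 log.py
```

```text
clock: 4.47
tool_pos: [0.4279, 0.1625, 0.3866]
orientation: [125.5, 14.8, -121.7]
force: [-0.3, 1.2, 0.1]
opening: 0.0876
clock: 5.35
tool_pos: [0.5055, 0.1343, 0.3633]
orientation: [119.9, 0.2, 179.8]
force: [0.9, -0.6, 0.2]
opening: 0.0879
shift [  -0.5   -1.1 -147.8] rotvec [-0.1  0.2  0.2] q [-10.  19.  -9. -59. -85.  29.]
5.35 [-10.4   9.6  -0.1 -58.8 -93.7  13.7] [0.5055 0.1343 0.3633] [119.9   0.2 179.8]
```

```bash
python3 -m pendant '[[[0,0,-50,0,0,0],[0,0,-100,0,0,0],[0,0,-148,0,0,0],[0,0,-148,0,0,0]]]'
python3 - <<'E'
from h import *
snap('top','top2.png'); s=snap('scene')
t=load('top')['pixels']; a=s['pixels'][60:300,120:420]; b=t[100:290,60:320]
im=np.zeros((600,800,3),np.uint8)
a=cv2.resize(a,(400,320));b=cv2.resize(b,(800-400,292)); 
im=np.hstack([a,cv2.copyMakeBorder(b,0,28,0,0,cv2.BORDER_CONSTANT)])
cv2.imwrite('pics/pre.png',im[:,:,::-1])
E
```

```text
clock: 5.85
tool_pos: [0.5057, 0.1351, 0.2108]
orientation: [119.8, -0.3, 180.0]
force: [1.0, 0.5, 0.5]
opening: 0.0875
```

View pics/pre.png

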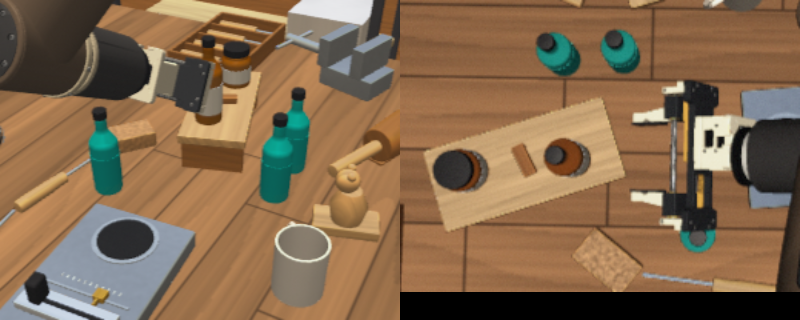

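The open gripper (at (690,160) in the right-hand view) faces the bottle (566,157) squarely. It clears the turquoise bottle at (697,237). Next I advance and grip.

```bash
python3 -m pendant '[[[0,20,-11,0,0,0],[0,50,-28,0,0,0],[0,80,-45,0,0,0],[0,105,-59,0,0,0],[0,120,-66,0,0,0],[0,120,-66,0,0,0]]]'
python3 -m pendant '[[[0,0,0,0,0,0],[0,0,0,0,0,0],[0,0,0,0,0,0],[0,0,0,0,0,0],[0,0,0,0,0,0],[0,0,0,0,0,0]]]' 1
```

```text
clock: 6.7
tool_pos: [0.5067, 0.2552, 0.1483]
orientation: [119.9, 0.1, 180.0]
force: [-0.6, -0.3, -0.2]
opening: 0.0876
clock: 7.45
tool_pos: [0.5069, 0.254, 0.1477]
orientation: [119.9, 0.0, 179.9]
force: [-0.7, -1.4, 0.9]
opening: 0.0529
```

```bash
python3 -m pendant '[[[0,0,15,0,0,0],[0,0,45,0,0,0],[0,0,85,0,0,0],[0,0,125,0,0,0],[0,-30,165,0,0,0],[0,-65,205,0,0,0],[0,-100,245,0,0,0],[0,-130,280,0,0,0],[0,-150,300,0,0,0],[0,-150,300,0,0,0]]]'
python3 go.py .505 .10 .46 90 0 -175 0; python3 go.py .505 .10 .46 90 0 175 0; python3 log.py
```

```text
clock: 8.7
tool_pos: [0.507, 0.1027, 0.4494]
orientation: [120.0, 0.2, 179.7]
force: [-0.7, -0.2, -2.5]
opening: 0.0531
shift [-2.  16.3 10.6] rotvec [   1.5 -169.    45.3] q None
shift [-2.  16.3 10.6] rotvec [  2.4 169.3 -45.4] q [ -25.   17.    1.  -83. -114. -157.]
8.7 [ -13.8    7.4    8.4  -59.5 -102.1    6.2] [0.507  0.1027 0.4494] [120.    0.2 179.7]
```

```bash
python3 -m pendant '[[[0,0,0,0.1,10,-2.7],[0,0,0,0.3,19.9,-5.3],[0,5,0,0.4,29.9,-8],[0,5,5,0.6,39.8,-10.7],[0,5,5,0.7,49.8,-13.4],[0,5,5,0.8,59.8,-16],[0,10,5,1,69.7,-18.7],[0,10,5,1.1,79.7,-21.4],[0,10,5,1.1,79.7,-21.4]]]'
python3 log.py; python3 go.py .505 .10 .46 90 0 175 0
```

```text
clock: 9.82
tool_pos: [0.5068, 0.1144, 0.4512]
orientation: [167.9, -73.8, 117.3]
force: [-0.6, 0.1, -1.9]
opening: 0.0529
9.825 [ -15.7   18.6   14.3  -69.6 -117.6  -72.8] [0.5068 0.1144 0.4512] [167.9 -73.8 117.3]
shift [-1.8  4.6  8.8] rotvec [  1.2  89.4 -23.8] q [ -25.   17.    1.  -83. -114. -157.]
```

```bash
python3 -m pendant '[[[0,0,0,0.1,10,-2.7],[0,0,0,0.3,19.9,-5.3],[0,0,0,0.4,29.9,-8],[0,0,5,0.6,39.8,-10.7],[0,0,5,0.7,49.8,-13.4],[0,5,5,0.8,59.8,-16],[0,5,5,1,69.7,-18.7],[0,5,5,1.1,79.7,-21.4],[0,5,5,1.2,89.4,-23.8],[0,5,5,1.2,89.4,-23.8]]]'
python3 log.py
python3 -m pendant '[[[0,0,0,0,0,0],[0,0,0,0,0,0],[0,0,0,0,0,0],[0,0,0,0,0,0]]]'
python3 - <<'E'
from h import *
s=snap('scene','inv.png'); snap('top')
E
python3 -m pendant '[[[0,0,0,0,0,0],[0,0,0,0,0,0],[0,0,0,0,0,0],[0,0,0,0,0,0],[0,0,0,0,0,0],[0,0,0,0,0,0],[0,0,0,0,0,0],[0,0,0,0,0,0]]]'
python3 -m pendant '[[[0,0,0,0,0,0],[0,0,0,0,0,0],[0,0,0,0,0,0],[0,0,0,0,0,0],[0,0,0,0,0,0],[0,0,0,0,0,0],[0,0,0,0,0,0],[0,0,0,0,0,0]]]'
```

```text
clock: 11.08
tool_pos: [0.5062, 0.1193, 0.4578]
orientation: [-90.2, -5.4, 0.1]
force: [-0.0, -0.7, -2.4]
opening: 0.053
11.075 [ -24.5   17.2    0.7  -82.4 -113.4 -156.4] [0.5062 0.1193 0.4578] [-90.2  -5.4   0.1]
clock: 11.58
tool_pos: [0.507, 0.1191, 0.4574]
orientation: [-90.1, -5.1, 0.1]
force: [-0.3, -0.8, -3.6]
opening: 0.0531
clock: 12.68
tool_pos: [0.5069, 0.119, 0.4576]
orientation: [-90.1, -5.1, 0.1]
force: [0.1, -0.2, -1.8]
opening: 0.0526
clock: 13.68
tool_pos: [0.5069, 0.119, 0.4576]
orientation: [-90.1, -5.1, 0.1]
force: [0.7, -0.9, -2.3]
opening: 0.0531
```

View pics/inv.png

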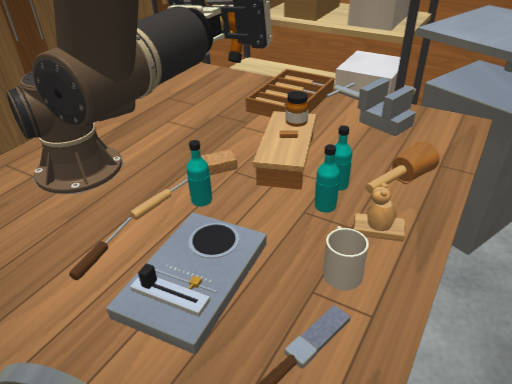

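The scene view shows the inverted bottle, with its cap pointing down at about (236,55), held in the gripper at (245,20). The jar is undisturbed at (297,107). The bottle has stayed inverted for over 2.5 s, so I'll turn it back.

```bash
python3 -m pendant '[[[0,0,0,-0.1,-10,2.7],[0,0,0,-0.3,-19.9,5.3],[0,0,0,-0.4,-29.9,8],[0,0,0,-0.6,-39.8,10.7],[0,0,0,-0.7,-49.8,13.4],[0,0,0,-0.8,-59.8,16],[0,0,0,-1,-69.7,18.7],[0,0,0,-1.1,-79.7,21.4],[0,0,0,-1.2,-89.4,23.8]]]'
python3 -m pendant '[[[0,-20,0,-0.1,-10,2.7],[0,-40,0,-0.3,-19.9,5.3],[0,-60,0,-0.4,-29.9,8],[0,-80,0,-0.6,-39.8,10.7],[0,-100,0,-0.7,-49.8,13.4],[0,-120,0,-0.8,-59.8,16],[0,-120,0,-1,-69.7,18.7],[0,-120,0,-1.1,-79.7,21.4],[0,-120,0,-1.1,-79.7,21.4]]]'
python3 go.py .5345 -.0935 .20 60 30 0 0; python3 go.py .5345 -.0935 .20 90 30 0 0;python3 log.py
```

```text
clock: 14.8
tool_pos: [0.507, 0.1191, 0.4575]
orientation: [166.5, -73.6, 118.7]
force: [-0.5, 0.6, -2.4]
opening: 0.0533
clock: 15.92
tool_pos: [0.5063, -0.0009, 0.4582]
orientation: [119.9, 0.0, 179.8]
force: [0.4, -0.5, -2.5]
opening: 0.0528
shift [  36.5  -78.3 -267.7] rotvec [ -0.1   0.1 -29.8] q [-34.  20. -11. -62. -78.  29.]
shift [  28.2  -76.1 -267.7] rotvec [-0.1  0.   0.2] q [-27.  31.   5. -51. -98.  36.]
15.925 [ -23.6   11.8   14.7  -58.9 -111.6    9.6] [ 0.5063 -0.0009  0.4582] [119.9   0.  179.8]
```

```bash
python3 -m pendant '[[[12,-26,-40,0,0,-10],[24,-52,-90,0,0,-20],[36,-78,-140,0,0,-29.8],[36,-78,-190,0,0,-29.8],[36,-78,-230,0,0,-29.8],[36,-78,-258,0,0,-29.8],[36,-78,-268,0,0,-29.8],[36,-78,-268,0,0,-29.8]]]'
python3 - <<'E'
from h import *
s=snap('scene');t=snap('top')
a=cv2.resize(s['pixels'][120:360,80:330],(400,384),interpolation=cv2.INTER_CUBIC); b=cv2.resize(t['pixels'][100:292,200:400],(400,384),interpolation=cv2.INTER_CUBIC)
cv2.imwrite('pics/preplace.png',np.hstack([a,b])[:,:,::-1])
E
python3 go.py .5345 -.0935 .20 60 30 0 0
```

```text
clock: 16.92
tool_pos: [0.5431, -0.0789, 0.1893]
orientation: [119.9, -0.1, 150.0]
force: [0.3, -0.0, -1.9]
opening: 0.0535
shift [-0.7 -0.  -0.2] rotvec [-0.1  0.1 -0. ] q [-34.  20. -11. -62. -78.  29.]
```

View pics/preplace.png

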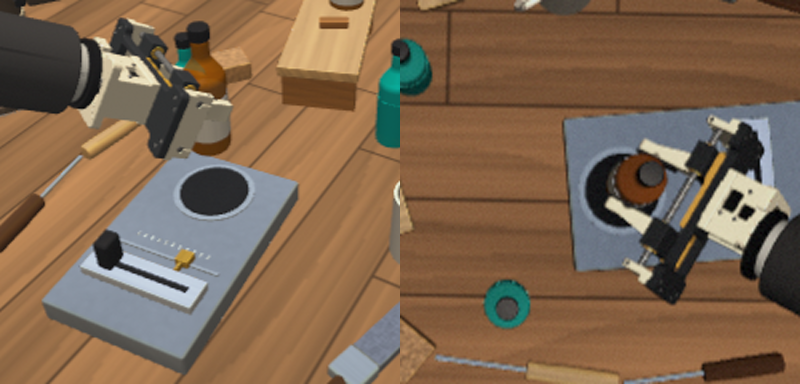

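```bash
python3 - <<'E'
from h import *
s=load('top');C=cloud(s);Z=C[...,2]
m=np.zeros(Z.shape,bool);m[175:198,312:338]=True
print(Z[m].max())
mm=m&(Z>.28)&(s['pixels'].max(2)<90); P=C[mm]; v,u=np.nonzero(mm)
print(mm.sum(),'zmed',np.median(P[:,2]),'cent',plane(s,[[u.mean(),v.mean()]],np.median(P[:,2])),(P.min(0)+P.max(0))/2)
# body cylinder axis from the scene view: amber px
s=load('scene');C=cloud(s); hsv=cv2.cvtColor(s['pixels'],cv2.COLOR_RGB2HSV)
box=np.zeros(Z.shape,bool);box[120:225,180:240]=True
near=np.hypot(C[...,0]-.5345,C[...,1]+.0935)<.05
m=box&near&(C[...,2]>.10)&(C[...,2]<.31)
P=C[m]; c=s['pose'][:3,3]
for a,b in((.115,.13),(.13,.145),(.27,.285),(.28,.295)):
    Q=P[(P[:,2]>a)&(P[:,2]<b)]; print(a,len(Q),Q.mean(0).round(4) if len(Q) else '', Q.min(0).round(3) if len(Q) else '',Q.max(0).round(3) if len(Q) else '')
print('z range',P[:,2].min(),P[:,2].max())
E
```

```text
1.2619748262569324
138 zmed 0.2917154361965343 cent [[ 0.53664166 -0.09135085  0.29171544]] [ 0.53639627 -0.09179355  0.2889168 ]
0.115 47 [ 0.55  -0.108  0.127] [ 0.523 -0.119  0.123] [ 0.563 -0.085  0.13 ]
0.13 137 [ 0.5508 -0.1075  0.1371] [ 0.529 -0.12   0.13 ] [ 0.562 -0.082  0.145]
0.27 85 [ 0.5424 -0.0995  0.2778] [ 0.528 -0.106  0.27 ] [ 0.55  -0.088  0.285]
0.28 159 [ 0.5402 -0.0967  0.289 ] [ 0.525 -0.107  0.28 ] [ 0.551 -0.08   0.294]
z range 0.12339774630197209 0.2944655381113653
```

The left view shows the gripped bottle at (205,90), upright above the pad (213,190). Its cap measures (0.5365,-0.0915), about 3 mm off the pad centre. I'm lowering it gently.

```bash
python3 -m pendant '[[[-1,-1,-20,0,0,0],[-2,-2,-45,0,0,0],[-2,-2,-62,0,0,0],[-2,-2,-70,0,0,0],[-2,-2,-73,0,0,0],[-2,-2,-73,0,0,0],[-2,-2,-73,0,0,0]]]'
python3 -m pendant '[[[0,0,-1,0,0,0],[0,0,-2,0,0,0],[0,0,-2,0,0,0],[0,0,-2,0,0,0]]]'
```

```text
clock: 17.9
tool_pos: [0.5411, -0.0811, 0.1172]
orientation: [119.9, 0.1, 150.1]
force: [0.9, -1.0, -2.5]
opening: 0.0533
clock: 18.4
tool_pos: [0.5409, -0.081, 0.1146]
orientation: [119.9, 0.0, 150.1]
force: [0.5, 0.1, -1.6]
opening: 0.0533
```

```bash
for i in 1 2 3 4; do python3 -m pendant '[[[0,0,-0.5,0,0,0],[0,0,-1,0,0,0],[0,0,-1,0,0,0]]]' | egrep 'tool|force'; done
```

```text
tool_pos: [0.5408, -0.081, 0.1135]
force: [-0.0, -0.4, -3.0]
tool_pos: [0.5409, -0.081, 0.1125]
force: [-0.6, -0.4, -3.7]
tool_pos: [0.5409, -0.0809, 0.1117]
force: [-0.7, 0.5, -1.0]
tool_pos: [0.541, -0.0807, 0.1116]
force: [-2.1, -1.0, 6.6]
```

Contact is clear: the TCP has stopped and the force has risen to +6.6 N. I release and back off along the tool axis.

```bash
python3 -m pendant '[[[0,0,0,0,0,0],[0,0,0,0,0,0],[0,0,0,0,0,0],[0,0,0,0,0,0],[0,0,0,0,0,0],[0,0,0,0,0,0]]]' -1
python3 -m pendant '[[[-5,-8,6,0,0,0],[-17,-30,20,0,0,0],[-35,-60,40,0,0,0],[-52,-90,60,0,0,0],[-65,-113,80,0,0,0],[-70,-120,110,0,0,0],[-70,-120,150,0,0,0],[-70,-120,200,0,0,0],[-70,-120,200,0,0,0]]]'
python3 - <<'E'
from h import *
s=snap('scene');t=snap('top')
a=cv2.resize(s['pixels'][120:360,80:330],(400,384),interpolation=cv2.INTER_CUBIC); b=cv2.resize(t['pixels'][100:292,240:440],(400,384),interpolation=cv2.INTER_CUBIC)
cv2.imwrite('pics/placed.png',np.hstack([a,b])[:,:,::-1])
E
python3 log.py
```

```text
clock: 20.65
tool_pos: [0.5409, -0.081, 0.1105]
orientation: [119.9, 0.0, 150.1]
force: [0.1, 0.5, 0.9]
opening: 0.0872
clock: 21.78
tool_pos: [0.471, -0.2024, 0.3148]
orientation: [120.1, 0.5, 150.0]
force: [-0.1, 0.3, -0.5]
opening: 0.088
21.875 [-47.1  15.4  -0.2 -56.5 -96.3  22.2] [ 0.4704 -0.2012  0.3112] [1.199e+02 1.000e-01 1.500e+02]
```

View pics/placed.png

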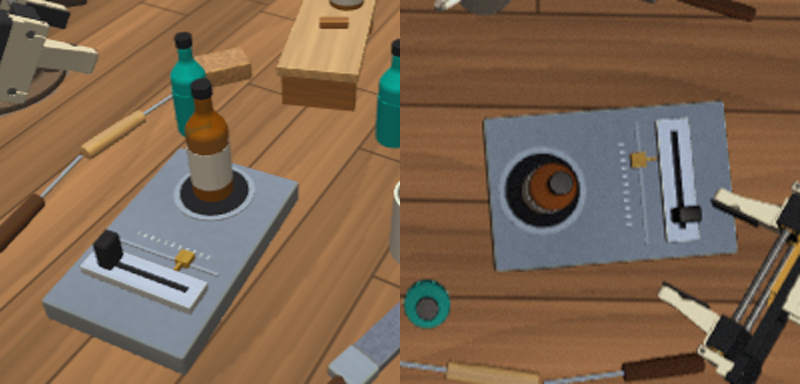

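The bottle stands upright on the pad, at (208,150) in the left view and about (545,188) in the right. The grip is still at its start, (686,214) right; the pointer is at (640,160). Next are precise measurements of all three and the approach to the grip.

```bash
cat > meas.py <<'E'
from h import *
def mixframe(P):
    c,s=np.cos(np.radians(5.4)),np.sin(np.radians(5.4)); d=P[:2]-[.5409,-.1765]; return np.array([c*d[0]+s*d[1],-s*d[0]+c*d[1]])*1000
def main(n):
    s=snap(n); px=s['pixels'].astype(int); C=cloud(s); hsv=cv2.cvtColor(s['pixels'],cv2.COLOR_RGB2HSV)
    reg=np.array([.5409,-.1765]); near=(np.abs(C[...,0]-reg[0])<.11)&(np.abs(C[...,1]-reg[1])<.17)&(C[...,2]>.02)
    br=near&(hsv[...,0]>12)&(hsv[...,0]<35)&(hsv[...,1]>100)&(C[...,2]<.07)&(C[...,1]<-.15)
    v,u=np.nonzero(br); P=C[br]; m=np.array([mixframe(p) for p in P])
    print(n,'brass',br.sum(),'x mid',(m.min(0)+m.max(0))/2,'mean',m.mean(0),'ray',mixframe(plane(s,[[u.mean(),v.mean()]],.051)[0]) )
    g=near&(C[...,2]>.088)&(C[...,2]<.1)&(px.max(2)<100)&(C[...,1]<-.2)
    if g.sum():
        v,u=np.nonzero(g); P=C[g]; m=np.array([mixframe(p) for p in P]); print('grip',g.sum(),(m.min(0)+m.max(0))/2,m.mean(0),'ray',mixframe(plane(s,[[u.mean(),v.mean()]],.0945)[0]))
    b=(np.hypot(C[...,0]-.5345,C[...,1]+.0935)<.04)&(C[...,2]>.205)&(C[...,2]<.225)
    if b.sum(): v,u=np.nonzero(b); print('cap',plane(s,[[u.mean(),v.mean()]],.214),C[b][:,2].max())
for n in('top','scene'): main(n)
E
python3 meas.py
python3 go.py .505 -.259 .20 95.4 90 0 0
```

```text
top brass 71 x mid [-27.49655279 -48.74256702] mean [  8.30845433 -40.16368268] ray [  8.20069739 -39.2692053 ]
grip 94 [-42.1417247  -80.58538904] [-42.42530812 -80.47592909] ray [-42.43788133 -80.18467961]
cap [[ 0.53213613 -0.09182412  0.214     ]] 0.21765096653421478
scene brass 113 x mid [-27.82969997 -89.64211788] mean [ 27.99677229 -42.35150226] ray [ 28.94692519 -43.52199362]
grip 142 [-40.9076723  -82.74375508] [-39.72958824 -84.57927306] ray [-39.13092308 -85.19311268]
cap [[ 0.53674127 -0.0988785   0.214     ]] 0.2161132715533317
shift [  34.6  -58.2 -128.8] rotvec [-59.6  12.9  32. ] q [ -7.  12. -17.  -0. -61.  13.]
```

```bash
python3 -m pendant '[[[0,-10,0,-8.5,1.8,4.6],[5,-20,0,-17,3.7,9.1],[15,-35,0,-25.5,5.5,13.7],[25,-45,0,-34,7.4,18.3],[35,-58,0,-42.6,9.2,22.9],[35,-58,0,-51.1,11,27.4],[35,-58,0,-59.6,12.9,32],[35,-58,0,-59.6,12.9,32]]]'
sed -i 's/    v,u=np.nonzero(br); P=C\[br\]/    k,l,st,_=cv2.connectedComponentsWithStats(br.astype(np.uint8)); br=l==1+st[1:,4].argmax()\n&/' meas.py
python3 - <<'E'
from h import *
# brass from the saved, unobstructed top view
import re
src=open('meas.py').read().replace('s=snap(n)','s=load(n)').replace("('top','scene')","('top',)")
exec(src)
E
python3 go.py .505 -.259 .085 95.4 90 0 0
```

```text
clock: 22.98
tool_pos: [0.5059, -0.2565, 0.3089]
orientation: [-180.0, -0.2, -174.2]
force: [-1.4, 0.5, 0.5]
opening: 0.0877
top brass 58 x mid [ 30.22386889 -42.18884369] mean [ 30.15966066 -37.62503272] ray [ 30.04924799 -37.2795113 ]
grip 94 [-42.1417247  -80.58538904] [-42.42530812 -80.47592909] ray [-42.43788133 -80.18467961]
cap [[ 0.53213613 -0.09182412  0.214     ]] 0.21765096653421478
shift [  -0.9   -2.5 -242.9] rotvec [ 0.  -0.1 -0.4] q [ -7.  19. -25.  -0. -46.  13.]
```

```bash
python3 -m pendant '[[[0,-2,-50,0,0,0],[-1,-2,-105,0,0,0],[-1,-2,-160,0,0,0],[-1,-2,-205,0,0,0],[-1,-2,-235,0,0,0],[-1,-2,-241,0,0,0],[-1,-2,-241,0,0,0]]]'
python3 -m pendant '[[[0,0,0,0,0,0],[0,0,0,0,0,0],[0,0,0,0,0,0],[0,0,0,0,0,0],[0,0,0,0,0,0],[0,0,0,0,0,0],[0,0,0,0,0,0],[0,0,0,0,0,0]]]' 1
```

```text
clock: 23.85
tool_pos: [0.5048, -0.2615, 0.0695]
orientation: [180.0, 0.0, -174.6]
force: [-0.3, -0.6, -0.4]
opening: 0.0873
clock: 24.85
tool_pos: [0.505, -0.2609, 0.0695]
orientation: [180.0, 0.1, -174.5]
force: [0.7, 0.0, -0.5]
opening: 0.02
```

```bash
python3 -m pendant '[[[10,0.9,0,0,0,0],[25,2.4,0,0,0,0],[40,3.8,0,0,0,0],[55,5.2,0,0,0,0],[66,6.2,0,0,0,0],[72,6.8,0,0,0,0],[72,6.8,0,0,0,0],[72,6.8,0,0,0,0]]]'
python3 -m pendant '[[[0,0,0,0,0,0],[0,0,0,0,0,0],[0,0,0,0,0,0],[0,0,0,0,0,0],[0,0,0,0,0,0],[0,0,0,0,0,0]]]' -1
python3 -m pendant '[[[0,0,20,0,0,0],[0,0,70,0,0,0],[0,0,130,0,0,0],[0,0,190,0,0,0],[-40,-30,230,0,0,0],[-90,-60,240,0,0,0],[-140,-90,240,0,0,0],[-190,-110,240,0,0,0],[-190,-110,240,0,0,0]]]'
python3 meas.py
python3 - <<'E'
from h import *
s=load('scene');t=load('top')
a=cv2.resize(s['pixels'][120:360,80:330],(400,384),interpolation=cv2.INTER_CUBIC); b=cv2.resize(t['pixels'][140:236,340:440],(400,384),interpolation=cv2.INTER_CUBIC)
cv2.imwrite('pics/fader.png',np.hstack([a,b])[:,:,::-1])
E
```

```text
clock: 25.85
tool_pos: [0.5772, -0.2541, 0.0696]
orientation: [180.0, 0.1, -174.5]
force: [1.0, 0.3, 0.2]
opening: 0.0198
clock: 26.6
tool_pos: [0.5769, -0.2542, 0.0696]
orientation: [180.0, 0.1, -174.5]
force: [-0.1, 0.0, 0.5]
opening: 0.0739
clock: 27.72
tool_pos: [0.384, -0.3651, 0.3105]
orientation: [-180.0, 0.1, -174.7]
force: [0.5, -0.8, -0.3]
opening: 0.0877
top brass 56 x mid [ 30.08536093 -41.73917518] mean [ 29.9130678 -37.617718 ] ray [ 29.80648706 -37.2834369 ]
grip 97 [ 28.68526013 -81.30618663] [ 28.6091213 -80.851273 ] ray [ 28.48599993 -80.38980073]
cap [[ 0.53223011 -0.0919335   0.214     ]] 0.21821132160706336
scene brass 113 x mid [ 29.89399483 -48.86540347] mean [ 31.27966848 -41.34653456] ray [ 31.8957404  -42.16813522]
grip 150 [ 29.97838361 -83.17248532] [ 31.34355219 -84.30027569] ray [ 31.82362993 -84.89005758]
cap [[ 0.53680369 -0.09906613  0.214     ]] 0.21632242252794953
```

View pics/fader.png

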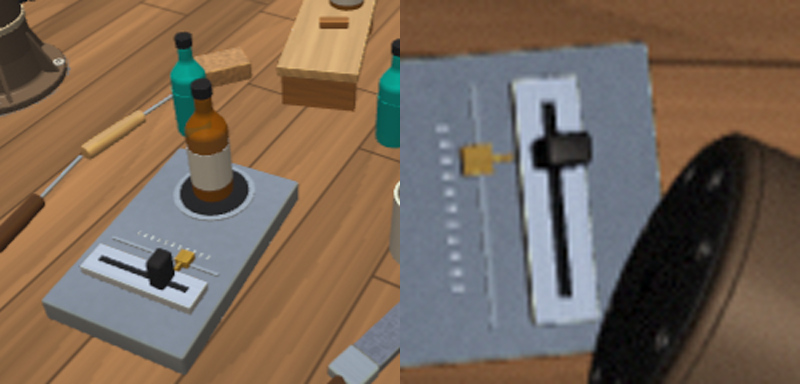

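The grip (160,268 left; 565,150 right) is now level with the brass pointer: 29 mm along the track against 30 mm in the top view, and 30 against 30 in the scene view. The bottle stands on the pad and the arm is clear. I'll hand in after a quick jar check.

```bash
python3 -m pendant '[[[0,0,0,0,0,0],[0,0,0,0,0,0],[0,0,0,0,0,0],[0,0,0,0,0,0]]]'
python3 - <<'E'
from h import *
s=load('top'); Z=cloud(s)[...,2]; m=np.zeros(Z.shape,bool); m[190:230,75:125]=1; m&=(Z>.15)&(Z<.18); v,u=np.nonzero(m)
print('jar',m.sum(),plane(s,[[u.mean(),v.mean()]],.165)); print(close_job())
E
```

```text
clock: 28.32
tool_pos: [0.3872, -0.364, 0.3094]
orientation: [180.0, 0.1, -174.5]
force: [0.0, 0.1, 0.0]
opening: 0.0876
jar 525 [[0.48449209 0.39805791 0.165     ]]
the job is handed in; nothing more can be done
None
```

I finished the job and handed it in at about 28 s; the hand-in gives no verdict, so the results below are my own last checks.

**What I did:** I gripped the bottle from the side and held it inverted for about 2.6 s, with the cap about 150° from upright. I then turned it back, set it on the pad with about 7 N of contact force, and let go. After that I gripped the speed grip, slid it about 72 mm along the track to the pointer, released it and moved the arm clear.

**Last checks:**

| Check | Result |
|---|---|
| Bottle | Upright on the pad. The top view puts the cap about 3 mm from the pad centre. The scene view reads about 6 mm off, but that view is biased by visible side faces. |
| Speed grip | Level with the pointer to about 1.3 mm in the top view and within 0.1 mm in the scene view (limit 6 mm). |
| Jar | Within 1 mm of where it started. |
| Robot | Touching nothing; the measured tool force was about zero. |

No check failed. The only disagreements were these small differences between the two cameras, and about 1 mm between the arm and the top camera on where the grip started.

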